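# Close the crooked jar lid, bring that jar to the front and hold the spice carousel

### The job

On the spice carousel, first press the crooked lid of the one tall jar down until it sits level on its jar. Then turn the carousel until the tall jar stands straight behind the small peg at the front edge of the tray, and finish with the handle bar gripped, holding the carousel still there (do not let go at the end). Leave the two shakers on the tray and the jar and cup beside it where they stand.

Things in the scene. Friction and masses are not known exactly. Their poses are not given: they have to be found in the camera images.
- tray: Fixed square light-wood tray under the carousel, 300 x 300 x 15 mm, underside on the table; origin at the centre of its underside, on the carousel's vertical axis; z up. Its front is its own -x side (turned roughly to the robot, within 0.35 rad): there a wooden peg, 14 mm across and 45 mm tall, stands on the tray at x = -140 mm, y = 0.
- carousel: The carousel, turning without stops about the vertical axis of the tray; origin on that axis, 27 mm above the table, z up. The tall jar stands on its own -x side, so that its axes lie along the tray's axes when the tall jar is straight behind the front peg. Slight friction (about 0.06 N m); it stays where it is left. It is a round wooden board, 244 mm across, its top 45 mm above the table.
- handle (a point): Centre of the wooden handle bar on top of the carousel's hub, on the turning axis, 187 mm above the table. The bar is 66 mm long (x axis), 18 mm wide (y axis), 34 mm high; its own -x end points to the tall jar. It turns with the carousel. Below it a round post, 22 mm across. To be gripped from above across its 18 mm width.
- tall_jar (a point): Point on the axis of the tall glass jar, half-way up the glass; axes turn with the carousel. The jar is fixed in the carousel, 54 mm across, glass 113 mm tall, its rim 158 mm above the table. It is one of five jars fixed on the carousel, centres 85 mm from the axis, 72 degrees apart; the four short ones reach at most 127 mm above the table.
- lid_top (a point): Centre of the top face of the tall jar's wooden push-on lid (58 mm across, 11 mm thick), z axis square to the lid. The lid stays seated at its edge nearest the hub and tips about that edge only; the edge away from the hub (the lid's -x edge, 29 mm from this point) stands up. Level, the top face is 169.5 mm above the table.
- lid (a joint): Tip angle of the lid (rad): 0 = level on the jar, larger = outer edge higher (starts at 0.22 to 0.40). It stays where it is left; about 3 N down on the outer half moves it, and it stops on the rim at 0.
- shaker_a: Steel shaker, 36 mm across, 65 mm tall, loose on the tray's far left corner; origin under its centre. Leave alone.
- shaker_b: Steel shaker, 36 mm across, 55 mm tall, loose on the tray's far right corner; origin under its centre. Leave alone.
- spare_jar: Short glass jar, 66 mm across, 95 mm tall, loose on the table left of the tray; origin under its centre. Leave alone.
- cup: White cup, 80 mm across, 70 mm tall, loose on the table right of the tray; origin under its centre. Leave alone.

How it is judged (in metres and radians):
On the way, in this order (a step that is already met when the one before it is completed fails the run):
1. the tall jar's lid is pressed down level (value of joint lid below 0.04 rad), for 0.2 s.
2. the tall jar stands behind the front peg, at rest (x of tall_jar in the frame of tray below -0.07 m and y of tall_jar in the frame of tray between -0.012 and 0.012 m and angular speed of carousel below 0.05 rad/s), for 0.2 s.
At the end, for the whole second after the job is handed in: Tall jar on the front side, within 12 mm sideways of the line from the carousel axis to the front peg; carousel slower than 0.05 rad/s; lid level within 0.04 rad; fingers press on the carousel with over 2 N, the grasp within 50 mm of the handle bar centre (all of step 2 and value of joint lid below 0.04 rad and contact force between the fingers and carousel above 2 N and distance between the grasp point and handle below 0.05 m); the arm keeps its last pose, push and grip.
It fails at once if a shaker, the spare jar or the cup is moved by more than 30 mm or knocked over (distance of any of shaker_a, shaker_b, spare_jar, cup from where it was at the start of the episode above 0.03 m or angle between any of shaker_a, shaker_b, spare_jar, cup's own z axis and vertical above 0.5 rad).
It also fails if it takes over 69 s, if anything falls off the work surface, if the arm or the gripper's body presses on something with over 40 N, if the wrist force passes 120 N, or if a joint passes its speed limit or range.

### The arm

A 6-joint arm with a two-finger parallel gripper is mounted at the origin on the work surface. World frame = base frame: x ahead of the robot, y to its left, z up, the work surface at z = 0. Lengths are in mm, angles in degrees, forces in N, time in s.
With the tool pointing down it reaches from about 300 to 850 mm from the base axis. Payload 4.2 kg.
Tool frame: the origin (TCP) lies midway between the tips of the shut fingers; the grasp point (between the pads) lies env.hold_point_z behind it (env.hold_point_z is the distance from the TCP to the grasp point, in mm); z points along the fingers, y is the line along which they close (so a half turn about z gives the same grasp; the last joint's range is limited). The gripper opens to 91 mm and grips with 3 to 60 N. Pads are 32 mm wide; open, the fingers measure 118 mm over their backs; the gripper's body (76 mm by 178 mm) begins 60 mm behind the grasp point.
Start: joints at [66.291, 18.312, 89.639, -0, 72.044, -1.146], TCP at [220.631, 531.004, 213.976] pointing down, gripper open.
Joint ranges: [-177.97, 177.97], [-48.28, 115.42], [12.27, 149.76], [-77.06, 257.06], [2.81, 150.46], [-146.56, 146.56]. Speed limits (degrees/s): [147.25, 147.25, 180, 180, 180, 180].

### API

Orientations are given as [roll, pitch, yaw] about the fixed x, y, z axes, in that order (R = Rz(yaw) Ry(pitch) Rx(roll)).
In Python, from workcell import env, viewer, spotter gives the robot as it stands.
- The arm moves only by the tool apply_moves, never from a script. Its arguments are lists of equal length, an entry for each row: "delta_pos": the shift along the world's x, y, z normalised to -1 to 1, where 1 is 120 mm, a list of three; "rot": the turn, a rotation vector about the world's x, y, z normalised to -1 to 1, where 1 is 1.5 rad, a list of three; "hand": the opening, from 0 (shut) to 1 (fully open). A call has 1 to 10 rows; each row is the pose to reach, as a shift and turn from the pose commanded when the call began; what a row does not reach only later rows make up. A row lasts 1/12 s, in which the tool goes at most 41.7 mm and 7.16 degrees, less where a joint would pass 70% of its speed; a pose out of reach is approached as far as the arm can. A call with a number of a shift or a turn outside -1 to 1 is refused whole. A call with a gripper value outside its range is refused whole. The fingers move at their own pace and stop on an object; "newtons" is the grip in N (left out, the last holds). Time passes only in rows, so rows that repeat a pose let the fingers close. It gives the time, the measured TCP pose, the force, the opening and the grip force at its end, in the units of the state.
- env.state(): the state, without advancing time (a new reading comes with each control period).
- viewer.grab_frame(name): name is "scene" or "top"; returns a dict with "pixels" (384x512x3 uint8, red, green, blue), "camera_matrix" (3x3 intrinsics, pixels), "R" (3x3) and "t" (3): a world point X has camera coordinates R X + t. Camera axes: x right, y down, z forward; pixel columns grow to the right and rows downward; lengths in mm; the calibration is good to about 2 mm. A picture is of the moment at which its call begins. There is no depth.
- env.job_done(): hands the job in; it is judged then, once.
Trained networks look in a picture, given as the dict that the camera call returned (one of the last four; its "shot" number tells which), for a name from the list of things; names that differ only in an ending like _2 or _b are one class to them, and where a whole thing is asked for, a point or a joint stands for the part that bears it (a point fixed in the world has none). Each returns a list of dicts, best first, with "score" (0 to 1); they miss things now and then, are a little off and sometimes report something else, mostly with a low value. They report only what shows in the picture. A call takes as long as a camera call.
- spotter.trace(picture, query): "mask" (384x512 bool, what is visible of it) and "box" ([centre column, centre row, width, height] in pixels, round what is visible of it).
- spotter.landmark_of(picture, query): "position" ([column, row] in pixels: a listed point, or the origin of a listed thing).
The state is a dict: "time_s": time; "qpos": joint angles; "qvel": joint speeds; "effort": joint torques, N m; "ee_pos": TCP position; "ee_rot": TCP orientation; "force": force on the tool from outside, world axes, zero at the start; "torque": the same for the moment, N m; "gripper_width": finger opening in mm; "gripper_force": force on a finger pad.
Only numpy, scipy, OpenCV 4.12 (cv2) and the standard library are available. Lean on these libraries where they do the work, as an engineer would, in place of code of your own. Each camera call takes 0.05 s, during which the arm holds its last target. There are 200 camera calls.

## Working session

There is one attempt and no reset: what is moved stays moved. The work goes in short steps, Python scripts to look and compute and a tool call to move; the robot and the scene stay as the last step left them, time stands still between calls to the robot, and variables do not carry over. Pictures are saved under pics/ and viewed, at most 10 in all, crops included, and the job is handed in when it is done.

Besides the shell and the picture viewer there is one more tool, called as name(argument=value, ...) on one line, values as JSON. apply_moves: Moves the arm, as the interface text tells. Its arguments: {"type":"object","properties":{"delta_pos":{"type":"array"},"rot":{"type":"array"},"hand":{"type":"array"},"newtons":{"type":"number"}},"required":["delta_pos","rot","hand"]}

```bash
mkdir -p pics; cat > h.py <<'E'
import numpy as np, cv2
from workcell import env, viewer, spotter
def ray(p,uv):
    R=np.array(p["R"]);t=np.array(p["t"]);K=np.array(p["camera_matrix"])
    return -R.T@t, R.T@np.linalg.inv(K)@np.array([uv[0],uv[1],1.])
def atz(p,uv,z):
    c,d=ray(p,uv); return (c+d*(z-c[2])/d[2]).round(1)
def proj(p,X):
    q=np.array(p["R"])@np.array(X,float)+np.array(p["t"]); q=np.array(p["camera_matrix"])@q; return (q[:2]/q[2]).round(1)
def tri(a,ua,b,ub):
    c1,d1=ray(a,ua);c2,d2=ray(b,ub)
    A=np.stack([d1,-d2],1);s=np.linalg.lstsq(A,c2-c1,rcond=None)[0]
    return ((c1+d1*s[0]+c2+d2*s[1])/2).round(1), np.linalg.norm(c1+d1*s[0]-c2-d2*s[1]).round(1)
E
python3 - <<'E'
from h import *
print(env.state(), env.hold_point_z)
s=viewer.grab_frame("scene");t=viewer.grab_frame("top")
cv2.imwrite("pics/a.png",np.hstack([s["pixels"],t["pixels"]])[:,:,::-1][:, :, :].copy() if 0 else cv2.resize(np.vstack([s["pixels"],t["pixels"]])[:,:,::-1],(400,600)))
cv2.imwrite("pics/s.png",s["pixels"][:,:,::-1]);cv2.imwrite("pics/t.png",t["pixels"][:,:,::-1])
for n,z in [("tray",0),("carousel",27),("handle",187),("tall_jar",101.5),("lid_top",175),("shaker_a",15),("shaker_b",15),("spare_jar",0),("cup",0)]:
    r=[spotter.landmark_of(p,n) for p in (s,t)]
    for p,q in zip("st",r):
        print(n,p,[(np.round(x["position"],1),round(x["score"],2),atz(s if p=="s" else t,x["position"],z)) for x in q[:2]])
    if r[0] and r[1]: print("   tri",tri(s,r[0][0]["position"],t,r[1][0]["position"]))
E
```

```text
{'time_s': 0.0, 'qpos': array([ 6.62916035e+01,  1.83508791e+01,  8.97040576e+01,  1.93196206e-03,
        7.20451825e+01, -1.14641365e+00]), 'qvel': array([-0.09975926,  0.02802778,  0.01198536, -0.01277592,  0.03946035,
       -0.01199296]), 'effort': array([-1.06689797e-03, -4.12469172e+01, -2.31967092e+01,  7.25403079e-02,
        4.59015893e-02, -1.46850643e-04]), 'ee_pos': array([220.41243308, 530.54158924, 213.14384277]), 'ee_rot': array([-1.79899938e+02, -3.83958457e-03,  1.57437417e+02]), 'force': array([ 0.29518878, -0.41251018,  0.4631756 ]), 'torque': array([0.05606572, 0.00691684, 0.01828096]), 'gripper_force': 0.0, 'gripper_width': 91.01615083600099} 18.8
tray s [(array([279.6, 217.3]), 0.68, array([551.1, 103.9,  -0. ]))]
tray t [(array([225.7, 222.8]), 0.83, array([547.4, 116.1,   0. ])), (array([255.2, 190.7]), 0.53, array([626.7,  43.3,   0. ]))]
   tri (array([547.3, 110.4,  -4.2]), np.float64(11.9))
carousel s [(array([281.4, 209. ]), 0.59, array([545.3, 107.8,  27. ]))]
carousel t [(array([225. , 222.6]), 0.9, array([545.4, 116.7,  27. ])), (array([269.2, 162.7])
[... 1219 characters left out ...]
8.6, 258.8]), 0.77, array([703.7,  16.1,  15. ]))]
shaker_b t [(array([168.3, 178.4]), 0.69, array([655.6, 255.4,  15. ])), (array([268.1, 161.7]), 0.61, array([696.6,  11.2,  15. ]))]
   tri (array([653.4, 251.1,  24. ]), np.float64(5.9))
spare_jar s [(array([379.1, 216.2]), 0.88, array([550.5, 382.8,   0. ]))]
spare_jar t [(array([122.5, 226.7]), 0.71, array([539.4, 366.7,   0. ]))]
   tri (array([542.2, 377.8,  -9. ]), np.float64(17.6))
cup s [(array([200.9, 230.4]), 0.8, array([ 596.3, -110.5,   -0. ])), (array([337.8, 238.9]), 0.51, array([631., 252.,   0.]))]
cup t [(array([316.9, 205.6]), 0.93, array([ 588.7, -109.3,    0. ]))]
   tri (array([ 589.7, -111. ,   -7.6]), np.float64(1.3))
```

View pics/s.png

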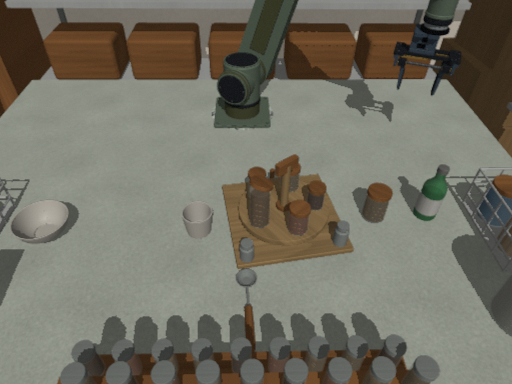

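View pics/t.png

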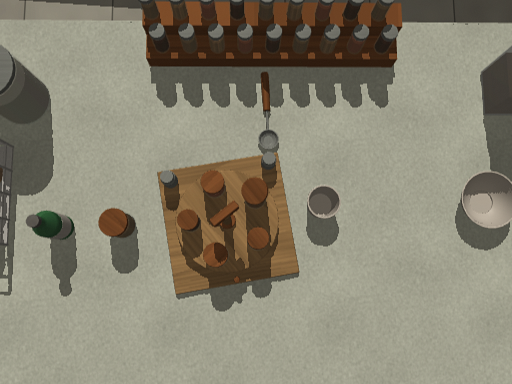

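The scene view shows the tray with the carousel, and the tall jar at about (258,205), on the far right side as the robot sees it. In the top view the tray corners are near (158,172), (279,155), (299,272) and (177,294). The tall lid is at (255,191), the handle bar at (225,214), and the peg at about (237,279). Next I'll fit the tray and look closer.

```bash
python3 - <<'E'
from h import *
from scipy.optimize import least_squares
t=viewer.grab_frame("top");s=viewer.grab_frame("scene")
for p,n in((t,"t"),(s,"s")):
    r=spotter.trace(p,"tray")[0]; m=r["mask"].astype(np.uint8)
    h=cv2.convexHull(cv2.findContours(m,0,1)[0][0] if 0 else np.argwhere(m)[:,::-1].astype(np.int32))
    W=np.array([atz(p,u,15)[:2] for u in h[:,0]],np.float32)
    print(n,r["score"],cv2.minAreaRect(W))
    for nm in ("handle","lid_top","tall_jar"):
        q=spotter.trace(p,nm)
        if q:
            print(nm,q[0]["score"],np.round(q[0]["box"]))
        cv2
c=t["pixels"][140:300,150:310][:,:,::-1]
d=s["pixels"][140:270,200:360][:,:,::-1]
a=cv2.resize(c,(500,500),interpolation=3)
cv2.imwrite("pics/tc.png",np.hstack([cv2.resize(c,(400,400),interpolation=2),cv2.resize(d[:, :],(400,400*130//160),interpolation=2)[:].copy() if 0 else cv2.copyMakeBorder(cv2.resize(d,(400,325),interpolation=2),0,75,0,0,0)]))
E
```

```text
t 0.65 ((549.004150390625, 111.422119140625), (303.8017883300781, 303.84039306640625), 9.104599952697754)
handle 0.55 [226. 222. 107. 102.]
lid_top 0.96 [256. 192.  26.  31.]
tall_jar 0.8 [226. 222. 106. 102.]
s 0.61 ((506.62774658203125, 104.7433090209961), (419.06365966796875, 304.3030090332031), 9.694613456726074)
handle 0.56 [282. 201.  94.  89.]
lid_top 0.7 [262. 184.  22.  20.]
tall_jar 0.74 [285. 200.  88.  91.]
```

View pics/tc.png

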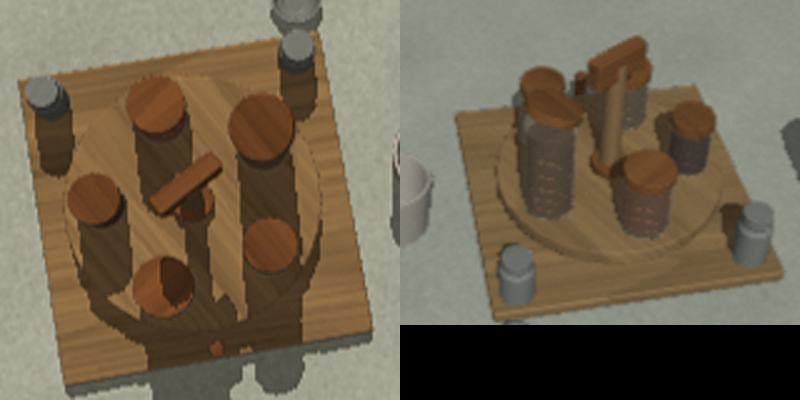

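The fit gives a tray centre of about (548,111) and a tray yaw of about +9.4°. The jar lies in direction −51°, and the bar agrees. The plan is to press near (611,34), then grip the bar at yaw 129° and turn −120°.

apply_moves(delta_pos=[[0.65, -0.83, 0.1], [0.65, -0.83, 0.1], [0.65, -0.83, 0.1], [0.65, -0.83, 0.1], [0.65, -0.83, 0.1]], rot=[[0, 0, -0.325], [0, 0, -0.325], [0, 0, -0.325], [0, 0, -0.325], [0, 0, -0.325]], hand=[0, 0, 0, 0, 0], newtons=20)

```text
time_s: 1.92
ee_pos: [300.0, 430.0, 226.6]
ee_rot: [179.9, -0.0, 129.2]
force: [-0.4, 0.4, -0.2]
gripper_width: 61.0
gripper_force: 0.0
```

apply_moves(delta_pos=[[0.65, -0.83, 0.1], [0.65, -0.83, 0.1], [0.65, -0.83, 0.1], [0.65, -0.83, 0.1], [0.65, -0.83, 0.1]], rot=[[0, 0, 0], [0, 0, 0], [0, 0, 0], [0, 0, 0], [0, 0, 0]], hand=[0, 0, 0, 0, 0])

```text
time_s: 2.33
ee_pos: [377.4, 331.4, 238.2]
ee_rot: [180.0, -0.0, 129.5]
force: [0.3, -0.2, -0.5]
gripper_width: 27.4
gripper_force: 0.0
```

apply_moves(delta_pos=[[0.65, -0.83, 0.1], [0.65, -0.83, 0.1], [0.65, -0.83, 0.1], [0.65, -0.83, 0.1], [0.65, -0.83, 0.1]], rot=[[0, 0, 0], [0, 0, 0], [0, 0, 0], [0, 0, 0], [0, 0, 0]], hand=[0, 0, 0, 0, 0])

```text
time_s: 2.75
ee_pos: [455.1, 232.7, 249.8]
ee_rot: [180.0, -0.1, 129.5]
force: [-0.5, 1.0, -0.5]
gripper_width: 0.3
gripper_force: 0.0
```

apply_moves(delta_pos=[[0.65, -0.83, 0], [0.65, -0.83, 0], [0.65, -0.83, 0], [0.65, -0.83, 0], [0.65, -0.83, 0]], rot=[[0, 0, 0], [0, 0, 0], [0, 0, 0], [0, 0, 0], [0, 0, 0]], hand=[0, 0, 0, 0, 0])

```text
time_s: 3.17
ee_pos: [532.7, 133.7, 249.2]
ee_rot: [-180.0, -0.1, 129.5]
force: [-0.8, 0.4, -0.4]
gripper_width: 0.7
gripper_force: 0.0
```

apply_moves(delta_pos=[[0.65, -0.83, 0], [0.65, -0.83, 0], [0.65, -0.83, 0], [0.65, -0.83, 0], [0.65, -0.83, 0], [0.65, -0.83, -0.3], [0.65, -0.83, -0.3], [0.65, -0.83, -0.3]], rot=[[0, 0, 0], [0, 0, 0], [0, 0, 0], [0, 0, 0], [0, 0, 0], [0, 0, 0], [0, 0, 0], [0, 0, 0]], hand=[0, 0, 0, 0, 0, 0, 0, 0])

```text
time_s: 3.83
ee_pos: [608.2, 35.7, 212.6]
ee_rot: [-179.8, -0.2, 129.7]
force: [-0.3, 0.7, 1.2]
gripper_width: 0.7
gripper_force: 0.0
```

```bash
python3 - <<'E'
from h import *
t=viewer.grab_frame("top");s=viewer.grab_frame("scene")
S=env.state();print(S["ee_pos"],S["force"],proj(t,S["ee_pos"]),proj(s,S["ee_pos"]))
c=t["pixels"][140:300,150:310][:,:,::-1];d=s["pixels"][130:270,200:340][:,:,::-1]
cv2.imwrite("pics/p.png",np.hstack([cv2.resize(c,(400,400),interpolation=2),cv2.resize(d,(400,400),interpolation=2)]))
E
```

```text
[610.45652996  34.92916378 215.3124132 ] [-0.29627078  0.92405992  1.24208414] [261.3 182.3] [256.4 171.8]
```

View pics/p.png

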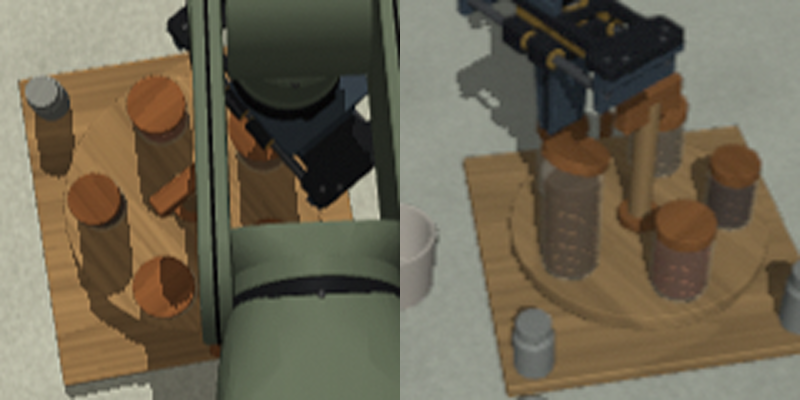

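The shut fingers are just above the lid's raised outer (left) part in the scene crop, at about (560,110). Now I press down in stages.

apply_moves(delta_pos=[[0, 0, -0.1], [0, 0, -0.16], [0, 0, -0.2], [0, 0, -0.24], [0, 0, -0.27], [0, 0, -0.3], [0, 0, -0.32], [0, 0, -0.34]], rot=[[0, 0, 0], [0, 0, 0], [0, 0, 0], [0, 0, 0], [0, 0, 0], [0, 0, 0], [0, 0, 0], [0, 0, 0]], hand=[0, 0, 0, 0, 0, 0, 0, 0])

```text
time_s: 4.6
ee_pos: [611.1, 32.9, 173.4]
ee_rot: [179.9, 0.0, 129.5]
force: [0.8, -1.8, 2.8]
gripper_width: 0.7
gripper_force: 1.3
```

apply_moves(delta_pos=[[0, 0, -0.02], [0, 0, -0.03], [0, 0, -0.04], [0, 0, -0.05], [0, 0, -0.06], [0, 0, -0.06], [0, 0, -0.06]], rot=[[0, 0, 0], [0, 0, 0], [0, 0, 0], [0, 0, 0], [0, 0, 0], [0, 0, 0], [0, 0, 0]], hand=[0, 0, 0, 0, 0, 0, 0])

```text
time_s: 5.18
ee_pos: [611.7, 33.6, 169.3]
ee_rot: [179.7, 0.1, 129.5]
force: [-0.8, 0.5, 15.7]
gripper_width: 0.4
gripper_force: 7.9
```

The force rose to 16 N at z=169.3, so the lid is seated. I hold briefly, then lift.

apply_moves(delta_pos=[[0, 0, -0.01], [0, 0, -0.01], [0, 0, -0.01], [0, 0, 0.7], [0, 0, 0.7], [0, 0, 0.7], [0, 0, 0.7]], rot=[[0, 0, 0], [0, 0, 0], [0, 0, 0], [0, 0, 0], [0, 0, 0], [0, 0, 0], [0, 0, 0]], hand=[0, 0, 0, 0, 0, 0, 0])

```text
time_s: 5.77
ee_pos: [611.3, 33.5, 252.5]
ee_rot: [179.8, 0.1, 129.5]
force: [0.4, -1.0, 0.3]
gripper_width: 0.4
gripper_force: 0.0
```

apply_moves(delta_pos=[[-0.52, 0.65, 0], [-0.52, 0.65, 0], [-0.52, 0.65, 0], [-0.52, 0.65, 0], [-0.52, 0.65, 0], [-0.52, 0.65, 0], [-0.52, 0.65, 0], [-0.52, 0.65, 0], [-0.52, 0.65, 0], [-0.52, 0.65, 0]], rot=[[0, 0, 0], [0, 0, 0], [0, 0, 0], [0, 0, 0], [0, 0, 0], [0, 0, 0], [0, 0, 0], [0, 0, 0], [0, 0, 0], [0, 0, 0]], hand=[1, 1, 1, 1, 1, 1, 1, 1, 1, 1])

```text
time_s: 6.6
ee_pos: [548.5, 110.5, 249.7]
ee_rot: [-180.0, -0.0, 129.5]
force: [0.7, -1.0, -0.0]
gripper_width: 64.1
gripper_force: 0.0
```

```bash
python3 - <<'E'
from h import *
t=viewer.grab_frame("top");s=viewer.grab_frame("scene")
S=env.state();print(S["ee_pos"],S["gripper_width"],S["qpos"])
for p in (s,t):
    for n,z in(("lid_top",169.5),("handle",187)):
        print(n,[(x["position"],x["score"],atz(p,x["position"],z)) for x in spotter.landmark_of(p,n)[:1]])
d=s["pixels"][120:270,200:350][:,:,::-1]
cv2.imwrite("pics/q.png",cv2.resize(d,(600,600),interpolation=2))
E
```

```text
[548.42218458 110.68003988 249.8738596 ] 72.08644026441699 [ 1.02302153e+01  1.57418719e+01  8.81194475e+01  3.27511411e-03
  7.61414338e+01 -2.92416770e+01]
lid_top [([259.8, 183.1], 0.9, array([597.8,  44. , 169.5]))]
handle [([285.8, 165.2], 0.93, array([552.4, 108.8, 187. ]))]
lid_top [([254.0, 191.8], 0.63, array([597.9,  49.2, 169.5]))]
handle [([267.6, 162.4], 0.68, array([657.9,  20.3, 187. ]))]
```

View pics/q.png

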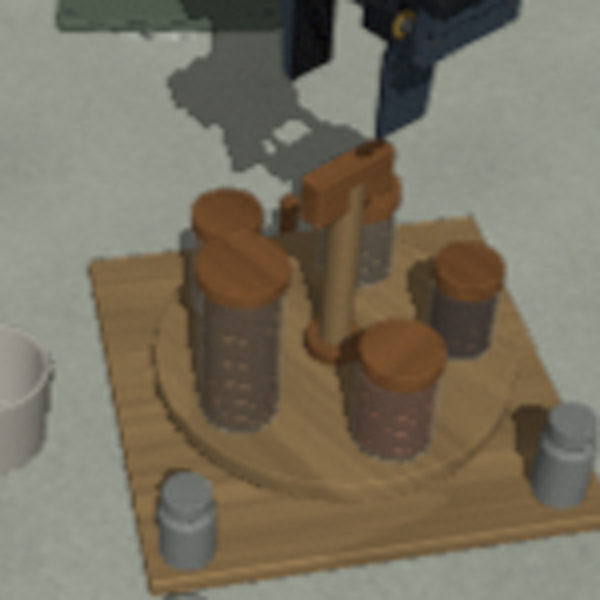

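The lid now sits level (crop (243,268)), and the open fingers straddle the bar. Next I descend and grip.

apply_moves(delta_pos=[[0, 0, -0.15], [0, 0, -0.3], [0, 0, -0.45], [0, 0, -0.55], [0, 0, -0.65], [0, 0, -0.67], [0, 0, -0.67]], rot=[[0, 0, 0], [0, 0, 0], [0, 0, 0], [0, 0, 0], [0, 0, 0], [0, 0, 0], [0, 0, 0]], hand=[1, 1, 1, 1, 1, 1, 1])

```text
time_s: 7.48
ee_pos: [547.7, 111.0, 168.9]
ee_rot: [-179.9, -0.1, 129.5]
force: [0.2, 0.3, 0.5]
gripper_width: 91.3
gripper_force: 0.0
```

apply_moves(delta_pos=[[0, 0, 0], [0, 0, 0], [0, 0, 0], [0, 0, 0], [0, 0, 0], [0, 0, 0], [0, 0, 0], [0, 0, 0], [0, 0, 0], [0, 0, 0]], rot=[[0, 0, 0], [0, 0, 0], [0, 0, 0], [0, 0, 0], [0, 0, 0], [0, 0, 0], [0, 0, 0], [0, 0, 0], [0, 0, 0], [0, 0, 0]], hand=[0, 0, 0, 0, 0, 0, 0, 0, 0, 0], newtons=20)

```text
time_s: 8.32
ee_pos: [548.2, 111.0, 169.6]
ee_rot: [180.0, -0.0, 129.5]
force: [0.9, -1.3, -0.4]
gripper_width: 27.7
gripper_force: 0.0
```

apply_moves(delta_pos=[[0, 0, 0], [0, 0, 0], [0, 0, 0], [0, 0, 0]], rot=[[0, 0, 0], [0, 0, 0], [0, 0, 0], [0, 0, 0]], hand=[0, 0, 0, 0])

```text
time_s: 8.65
ee_pos: [550.0, 112.5, 169.6]
ee_rot: [179.7, 0.0, 129.5]
force: [4.4, 3.5, -3.7]
gripper_width: 21.2
gripper_force: 20.0
```

apply_moves(delta_pos=[[0.02, 0.016, 0], [0.02, 0.016, 0], [0.02, 0.016, 0], [0.02, 0.016, 0]], rot=[[0, 0, 0], [0, 0, 0], [0, 0, 0], [0, 0, 0]], hand=[0, 0, 0, 0], newtons=30)

```text
time_s: 8.98
ee_pos: [550.1, 112.5, 169.5]
ee_rot: [-179.9, -0.0, 129.5]
force: [-1.7, -1.7, 1.2]
gripper_width: 20.6
gripper_force: 30.0
```

apply_moves(delta_pos=[[0, 0, 0], [0, 0, 0], [0, 0, 0], [0, 0, 0], [0, 0, 0], [0, 0, 0], [0, 0, 0], [0, 0, 0], [0, 0, 0], [0, 0, 0]], rot=[[0, 0, -0.02], [0, 0, -0.05], [0, 0, -0.09], [0, 0, -0.13], [0, 0, -0.17], [0, 0, -0.21], [0, 0, -0.25], [0, 0, -0.29], [0, 0, -0.32], [0, 0, -0.34]], hand=[0, 0, 0, 0, 0, 0, 0, 0, 0, 0])

```text
time_s: 9.82
ee_pos: [550.5, 112.7, 169.6]
ee_rot: [-180.0, 0.0, 100.2]
force: [-1.0, -1.4, 0.9]
gripper_width: 21.0
gripper_force: 30.0
```

apply_moves(delta_pos=[[0, 0, 0], [0, 0, 0], [0, 0, 0], [0, 0, 0], [0, 0, 0], [0, 0, 0], [0, 0, 0], [0, 0, 0], [0, 0, 0], [0, 0, 0]], rot=[[0, 0, -0.03], [0, 0, -0.08], [0, 0, -0.14], [0, 0, -0.2], [0, 0, -0.26], [0, 0, -0.32], [0, 0, -0.38], [0, 0, -0.44], [0, 0, -0.49], [0, 0, -0.52]], hand=[0, 0, 0, 0, 0, 0, 0, 0, 0, 0])

```text
time_s: 10.65
ee_pos: [551.1, 112.5, 169.6]
ee_rot: [179.9, -0.0, 55.4]
force: [1.0, -2.1, 0.4]
gripper_width: 21.2
gripper_force: 30.0
```

apply_moves(delta_pos=[[0, 0, 0], [0, 0, 0], [0, 0, 0], [0, 0, 0], [0, 0, 0], [0, 0, 0], [0, 0, 0], [0, 0, 0], [0, 0, 0], [0, 0, 0]], rot=[[0, 0, -0.04], [0, 0, -0.1], [0, 0, -0.16], [0, 0, -0.22], [0, 0, -0.28], [0, 0, -0.34], [0, 0, -0.4], [0, 0, -0.46], [0, 0, -0.51], [0, 0, -0.53]], hand=[0, 0, 0, 0, 0, 0, 0, 0, 0, 0])

```text
time_s: 11.48
ee_pos: [551.4, 112.0, 169.5]
ee_rot: [179.9, -0.1, 9.9]
force: [1.0, -3.4, -1.6]
gripper_width: 21.1
gripper_force: 30.0
```

apply_moves(delta_pos=[[0, 0, 0], [0, 0, 0], [0, 0, 0]], rot=[[0, 0, 0], [0, 0, 0], [0, 0, 0]], hand=[0, 0, 0])

```text
time_s: 11.73
ee_pos: [551.4, 112.0, 169.6]
ee_rot: [179.9, -0.1, 10.1]
force: [2.0, -4.2, -1.2]
gripper_width: 21.2
gripper_force: 30.0
```

```bash
python3 - <<'E'
from h import *
t=viewer.grab_frame("top");s=viewer.grab_frame("scene")
a=np.radians(9.4);C=np.array([548.5,111.5]);y=np.array([-np.sin(a),np.cos(a)]);x=np.array([np.cos(a),np.sin(a)])
for p in (s,t):
    for n,z in(("lid_top",169.5),("tall_jar",101.5),("tray",0)):
        for q in spotter.landmark_of(p,n)[:1]:
            w=atz(p,q["position"],z); print(n,round(q["score"],2),w,(w[:2]-C)@x,(w[:2]-C)@y)
d=s["pixels"][120:270,200:350][:,:,::-1];c=t["pixels"][150:300,150:300][:,:,::-1]
cv2.imwrite("pics/r.png",np.hstack([cv2.resize(k,(400,400),interpolation=2) for k in(c,d)]))
E
```

```text
lid_top 0.53 [470.3  98.4 169.5] -79.28951314303025 -0.15200506975643435
tall_jar 0.68 [465.6  92.4 101.5] -84.90635807603272 -5.303806016862625
tray 0.56 [548.5 113.8   0. ] 0.37564971315573076 2.2691159716960265
lid_top 0.88 [467.8  97.5 169.5] -81.90293691306512 -0.6316051095986559
tall_jar 0.87 [463.6 105.3 101.5] -84.77259748632974 7.749626792350513
tray 0.56 [547.1 110.    0. ] -1.6261899696121682 -1.2512018952721866
```

View pics/r.png

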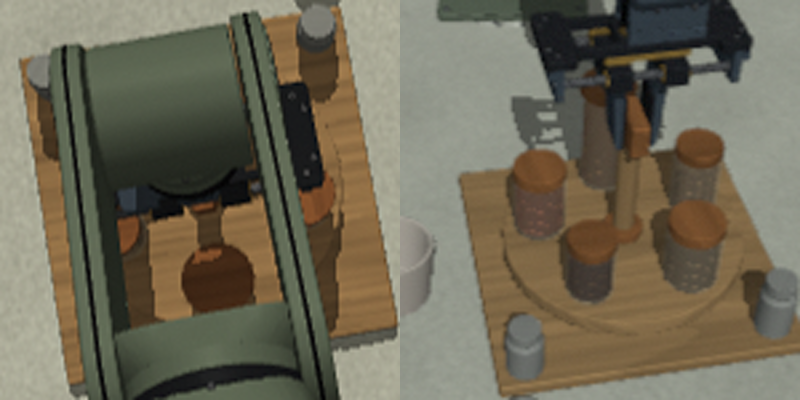

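The tall jar stands toward the robot (top crop lid at about (218,281)), and the bar is held by the fingers. I'll do one cross-check of the lid centre before handing in.

```bash
python3 - <<'E'
from h import *
t=viewer.grab_frame("top")
a=np.radians(9.4);C=np.array([548.5,111.5]);y=np.array([-np.sin(a),np.cos(a)]);x=np.array([np.cos(a),np.sin(a)])
q=spotter.trace(t,"lid_top")[0];m=np.argwhere(q["mask"]);b=q["box"]
for u in (m.mean(0)[::-1],b[:2],(231.75,255.4)):
    w=atz(t,u,169.5)[:2]; print(np.round(u,1),q["score"],w,(w-C)@x,(w-C)@y)
# peg from the first top picture (top z=60)
for z in (15,37,60):
    w=atz(t,(236.8,279.2),z)[:2]; print(z,w,(w-C)@x,(w-C)@y)
# short jar lids, first picture: axis check via mean of visible lids
S=env.state();print(S["time_s"],S["gripper_force"],S["force"],S["ee_rot"])
E
```

```text
[231.  254.3] 0.71 [466.   98.1] -83.58077122661273 0.25432491940044244
[232.2 255.7] 0.71 [463.   95.7] -86.93247002081351 -1.6234703817314085
[231.8 255.4] 0.71 [463.6  96.6] -86.19353335783185 -0.8335510136301227
15 [410.9  89. ] -139.42716358755553 0.2757787682904187
37 [411.4  88.6] -138.99920789164867 -0.20051307747318603
60 [411.9  88.2] -138.57125219574183 -0.6768049232367765
12.2333 30.00075101852417 [ 2.63789872 -5.1675237  -0.46544591] [ 1.79885732e+02 -7.55649832e-02  1.00999517e+01]
```

The lid and peg both lie on the tray's centre line within about 1 mm, and the grip holds at 30 N.

```bash
python3 -c "
from workcell import env
print(env.job_done())"
```

```text
the job is handed in; nothing more can be done
None
```

I pressed the lid level, turned the tall jar behind the front peg (measured within about 2 mm of the line), and handed the job in at about 12 s with the handle bar gripped at 30 N; the judge's verdict was not shown.

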